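# Serve chocolates from the counter dispenser

## Robot

A 6-joint arm with a two-finger parallel gripper is mounted at the origin on the work surface. World frame = base frame: x ahead of the robot, y to its left, z up, the work surface at z = 0. Lengths are in m, angles in degrees, forces in N, time in s.
With the tool pointing down it reaches from about 0.375 to 0.75 m from the base axis. Payload 9 kg.
Tool frame: the origin (TCP) lies where the fingers leave the gripper's body, on its centre line; the fingertips stand 73 mm ahead of it and the grasp point (between the pads) lies 54 mm ahead of it (robot.tip_reach is the distance from the TCP to the fingertips, in m); z points along the fingers, y is the line along which they close (so a half turn about z gives the same grasp; the last joint's range is limited). The gripper opens to 85 mm and grips with 20 to 120 N. Pads are 22 mm wide; open, the fingers measure 114 mm over their backs; the gripper's body (76 mm by 85 mm) begins 54 mm behind the grasp point. The pads swing forward as they close: fully open they stand 13 mm farther back than shut.
Start: joints at [63.272, 5.964, 5.575, 89.605, 0, 77.527], TCP at [0.148, 0.582, 0.304] pointing down, gripper open.
Joint ranges: [-171.21, 171.21], [-48.23, 106.86], [-62.78, 66.21], [-105.2, 120.99], [-86.42, 89.51], [-180, 180]. Speed limits (degrees/s): [127.2, 127.2, 147.25, 180, 180, 180].

## Interface

Orientations are given as [roll, pitch, yaw] about the fixed x, y, z axes, in that order (R = Rz(yaw) Ry(pitch) Rx(roll)).
In Python, from plant import robot gives the robot as it stands. Calls block until the motion is done:
- robot.move_pose(position, orientation): joint-space move of the TCP to a pose.
- robot.line_to(position, vel=0.15, rotation=None, guard=None): straight line of the TCP; rotation=None keeps the orientation; vel is the mean speed in m/s. With guard (N) it stops when the force on the tool has changed by that much, and returns True; else False.
- robot.goto_joints(angles): joint-space move.
- robot.set_gripper(opening): finger opening in m; the grip force is fixed at half the most; returns when the fingers have stopped.
- robot.pause(seconds).
- robot.ik(position, orientation): joint angles nearest the present ones, or None.
- robot.observe(): the state.
- robot.grab_frame(name): name is "scene" or "top" or "wrist"; returns the picture (384x512x3 uint8, blue, green, red); there is no depth.
- robot.get_calibration(name): a dict with "vertical_fov" (degrees; the focal length in pixels is half the picture's height over the tangent of half this angle, whatever the lens; pixels are square), "cx", "cy" (the principal point, pixels), "rvec" (rotation vector, rad) and "tvec" (3), from world to camera coordinates, as OpenCV has them. Camera axes: x right, y down, z forward; pixel columns grow to the right and rows downward; lengths in m; the calibration is good to about 2 mm. The wrist camera is an equidistant fisheye: a pixel r from the principal point sees the ray r / f radians off the axis. A picture is of the moment at which its call begins: read the wrist's pose just before it. get_calibration takes no time and is no camera call; for the wrist camera it gives the pose at the moment of the call.
A pose or a line that the arm cannot do raises robot.IKError and nothing moves.
- robot.job_done(): hands the job in; it is judged then, once.
The state is a dict: "time": time; "q": joint angles; "qvel": joint speeds; "joint_torque": joint torques, N m; "tool_pos": TCP position; "tcp_rot": TCP orientation; "ft_force": force on the tool from outside, world axes, zero at the start; "torque": the same for the moment, N m; "gripper_width": finger opening in m; "gripper_force": force on a finger pad.
Only numpy, scipy, OpenCV 4.12 (cv2) and the standard library are available. Lean on these libraries where they do the work, as an engineer would, in place of code of your own. Each camera call takes 0.05 s, during which the arm holds its last target. There are 200 camera calls.

## Task

With the fingertips, push the brass tray along the counter until it rests against the front of the chocolate dispenser's wooden block, under the gutter's lip. Then press the lever's paddle down and keep it down until all three chocolates have rolled into the tray, and let it come back up so that the gate shuts. Do not lift the tray, do not touch the chocolates, and leave the cake, mug and jar where they are.

Things in the scene. Friction and masses are not known exactly. Their poses are not given: they have to be found in the camera images.
- dispenser: Chocolate dispenser, fixed to the counter. Origin: on the counter, mid-width at the foot of the flat front face of its dark wooden block (64 wide along x, from y = 0 back to y = -135, 78 high). +y points out of that face, the way the chocolates pour; z is up; the paddle is on the -x side. A steel post (16 wide, 146 high) at x = -90, y = -12 carries the lever; nothing at counter level passes the front face.
- lip (a point): Middle of the floor at the low end of the open aluminium gutter on the block: x = 0, y = +30 of the dispenser, 75 above the counter, overhanging the block's front face. The gutter is 170 long, 36 wide inside, walls 22 high, slopes down to +y at 0.2 rad; its walls reach 130 high at the back.
- lever (a joint): Rocking lever: steel bar along the dispenser's x at y = +37.5, pivot at x = -90, 135 high. 0 = gate shut (rest), 0.42 = end stop, fully open. Pressing the paddle on its -x end raises the gate plate (44 wide, 52 high) on its other end, across the lip. Chocolates pass above about 0.33. A spring returns it: about 4.5 N on the paddle to start, 7 N at the end stop.
- paddle (a point): Centre of the top face of the wooden paddle, a 40 x 40 square pad, 6 thick, 90 from the lever's pivot. At rest it is level, 145 above the counter, at x = -180, y = +37.5 of the dispenser; at the end stop it is about 37 lower and tilted 0.42 rad.
- tray: Brass tray, loose, about 0.35 kg: open box 130 (x) by 120 (y) outside, walls 30 high, 3 thick. Origin: centre of its underside. At the start it stands 50 to 100 clear of the block's front face, on its +y side, its sides within 0.12 rad of the block's. Pushed home, its -y wall lies against the front face (origin at y = +60 of the dispenser) with the gutter's lip over it.
- cake: Cake on a gold board, 156 across, 66 high (berries on top); origin at centre of underside. It is only standing about: leave it where it is.
- cup: White mug, 66 across, 60 high, about 140 to 160 from the dispenser's centre line on its +x side; origin at centre of underside. It is only standing about: leave it where it is.
- jar: Amber glass jar, 64 across, 100 high; origin at centre of underside. It is only standing about: leave it where it is.
- choc0: Chocolate ball, 30 across, 20 g, in the gutter: lowest, lying against the gate. Never to be touched by the robot. Use point choc0_center for its place.
- choc0_center (a point): Centre of chocolate ball choc0 (lowest, lying against the gate at the start).
- choc1: Chocolate ball, 30 across, 20 g, in the gutter: middle. Never to be touched by the robot. Use point choc1_center for its place.
- choc1_center (a point): Centre of chocolate ball choc1 (middle at the start).
- choc2: Chocolate ball, 30 across, 20 g, in the gutter: highest. Never to be touched by the robot. Use point choc2_center for its place.
- choc2_center (a point): Centre of chocolate ball choc2 (highest at the start).
Mind the look-alikes: they are no part of the job. What is meant by the tray is not green or pink, and is the smaller of those in its own colour.

How it is judged (in metres and radians):
On the way, in this order (a step that is already met when the one before it is completed fails the run):
1. the tray is pushed up to the block, under the lip, with the gate still shut (y of tray in the frame of dispenser between 0.04 and 0.085 m and x of tray in the frame of dispenser between -0.035 and 0.035 m and value of joint lever below 0.1 rad), for 0.2 s.
2. the paddle is pressed down and the gate is open (value of joint lever above 0.3 rad), for 0.2 s.
3. all three chocolates are in the tray (x of choc0_center in the frame of tray between -0.064 and 0.064 m and y of choc0_center in the frame of tray between -0.059 and 0.059 m and height (world z) of each of choc0_center, choc1_center, choc2_center below 0.03 m and x of choc1_center in the frame of tray between -0.064 and 0.064 m and y of choc1_center in the frame of tray between -0.059 and 0.059 m and x of choc2_center in the frame of tray between -0.064 and 0.064 m and y of choc2_center in the frame of tray between -0.059 and 0.059 m), for 0.1 s.
At the end, for the whole second after the job is handed in: The tray stands flat on the counter with its near wall within 25 mm of the block's front face and its middle within 35 mm of the gutter's centre line; all three chocolates lie inside the tray; the lever has come back (below 0.05 rad) (all of step 3 and y of tray in the frame of dispenser between 0.04 and 0.085 m and x of tray in the frame of dispenser between -0.035 and 0.035 m and angle between tray's own z axis and vertical below 0.1 rad and height (world z) of tray below 0.006 m and value of joint lever below 0.05 rad); the robot touches nothing.
It fails at once if a chocolate is touched by the robot (contact force between any of choc0, choc1, choc2 and the arm above 0.2 N or contact force between any of choc0, choc1, choc2 and the fingers above 0.2 N).
It fails at once if a chocolate is lifted off the gutter (height (world z) of any of choc0_center, choc1_center, choc2_center above 0.14 m).
It fails at once if the tray is lifted or tipped (height (world z) of tray above 0.012 m or angle between tray's own z axis and vertical above 0.2 rad).
It fails at once if the gate is opened before the tray is at the block (value of joint lever above 0.15 rad and not (y of tray in the frame of dispenser below 0.095 m)).
It fails at once if a bystander (cake, mug, jar) is moved by more than 2 cm (distance of any of cake, cup, jar from where it was at the start of the episode above 0.02 m).
It also fails if it takes over 51 s, if anything falls off the work surface, if the arm or the gripper's body presses on something with over 40 N, if the wrist force passes 120 N, or if a joint passes its speed limit or range.

## Working session

There is one attempt and no reset: what is moved stays moved. The work goes in short steps, each a Python script; the robot and the scene stay as the last script left them, time stands still between calls to the robot, and variables do not carry over. Pictures are saved under pics/ and viewed, at most 10 in all, crops included, and the job is handed in when it is done.

```bash
ls; mkdir -p pics; python3 - <<'E'
from plant import robot
import cv2
for n in("scene","top"):
    im=robot.grab_frame(n); cv2.imwrite(f"pics/{n}0.png",im); print(n,robot.get_calibration(n))
o=robot.observe();print(o['time'],o['tool_pos'],o['tcp_rot'],o['gripper_width'])
E
```

```text
pics
scene {'vertical_fov': 44.445113843163206, 'cx': 258.6395914073926, 'cy': 190.8158802322211, 'rvec': array([ 2.35012348,  0.67053034, -0.2755376 ]), 'tvec': array([-0.48896501, -0.146509  ,  1.48421683])}
top {'vertical_fov': 57.54367050769477, 'cx': 262.8332102199543, 'cy': 192.98738606871953, 'rvec': array([ 2.13234743, -2.12139573,  0.20604745]), 'tvec': array([-0.02804535,  0.58461659,  1.08816067])}
0.1 [0.14763752 0.58132392 0.30320232] [-1.79931782e+02 -1.46498941e-02  1.65743811e+02] 0.0850826248928842
```

View pics/scene0.png

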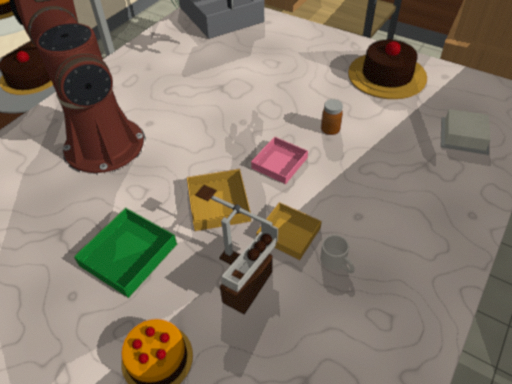

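View pics/top0.png

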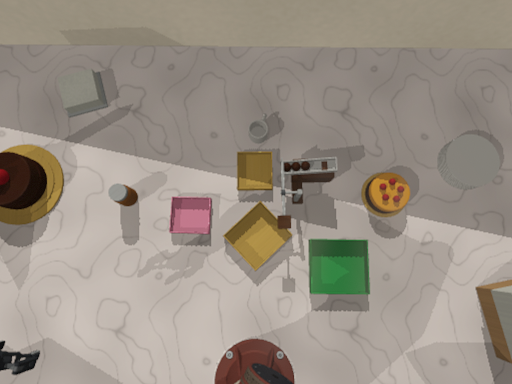

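The top view shows the smaller brass tray at (255,172) and the decoy brass tray at (258,237). The gutter and block run from (283,168) to (337,165), the paddle is at (285,222), the mug at (258,130) and the jar at (123,194). The dispenser's +y is close to world +y, and the paddle is on the robot's side. Next I'll zoom in and measure.

```bash
cat > h.py <<'E'
import numpy as np, cv2
from plant import robot
def cam(n):
    c=robot.get_calibration(n); f=192/np.tan(np.radians(c['vertical_fov'])/2)
    R=cv2.Rodrigues(np.array(c['rvec']))[0]; t=np.array(c['tvec'])
    return np.array([[f,0,c['cx']],[0,f,c['cy']],[0,0,1]]),R,t
def ray(n,p):
    K,R,t=cam(n); d=R.T@np.linalg.inv(K)@[p[0],p[1],1]; return -R.T@t,d
def onz(n,p,z):
    o,d=ray(n,p); return o+d*(z-o[2])/d[2]
def proj(n,P):
    K,R,t=cam(n); return cv2.projectPoints(np.array(P,float).reshape(-1,3),cv2.Rodrigues(R)[0],t,K,None)[0].reshape(-1,2)
def trays(im):
    hsv=cv2.cvtColor(im,cv2.COLOR_BGR2HSV); m=cv2.inRange(hsv,(15,110,60),(30,255,255))
    cs=cv2.findContours(m,cv2.RETR_EXTERNAL,cv2.CHAIN_APPROX_NONE)[0]
    return [c for c in cs if cv2.contourArea(c)>500]
E
python3 - <<'E'
from h import *
im=cv2.imread('pics/top0.png'); print(ray("top",(0,0))[0], ray("scene",(0,0))[0])
for c in trays(im):
    b=cv2.boxPoints(cv2.minAreaRect(c)); P=np.array([onz("top",p,.03)[:2] for p in b])
    e=np.linalg.norm(np.roll(P,-1,0)-P,axis=1); d=P[1]-P[0]
    print(b.mean(0),P.mean(0).round(4),e.round(3),np.degrees(np.arctan2(d[1],d[0])).round(1))
    if abs(b.mean(0)[0]-255)<12: print(P.round(4))
cv2.imwrite('pics/t1.png',cv2.resize(im[120:240,225:350],None,fx=5,fy=5,interpolation=cv2.INTER_CUBIC)[:600])
s=cv2.imread('pics/scene0.png')
cv2.imwrite('pics/s1.png',cv2.resize(s[170:320,180:340],None,fx=4,fy=4,interpolation=cv2.INTER_CUBIC))
E
```

```text
[ 0.37311152 -0.01768356  1.1777656 ] [ 1.00832028 -0.64726908  1.01379694]
[494.      320.99997] [ 0.1872 -0.7531] [0.11  0.247 0.105 0.247] -89.8
[257.40228 235.09366] [ 0.4504 -0.0082] [0.171 0.155 0.168 0.152] -45.5
[[ 0.4456  0.1062]
 [ 0.5652 -0.0154]
 [ 0.4531 -0.1226]
 [ 0.3378 -0.001 ]]
[385.5 194.5] [ 0.5875 -0.4358] [0.16  0.147 0.156 0.146] -89.6
[254.5 170.5] [0.6673 0.0033] [0.12  0.129 0.117 0.129] -89.6
[[ 0.7313  0.0636]
 [ 0.7321 -0.0559]
 [ 0.6032 -0.0558]
 [ 0.6025  0.0613]]
[ 31.841099 184.79042 ] [0.6156 0.7464] [0.273 0.212 0.272 0.203] 6.1
```

View pics/t1.png

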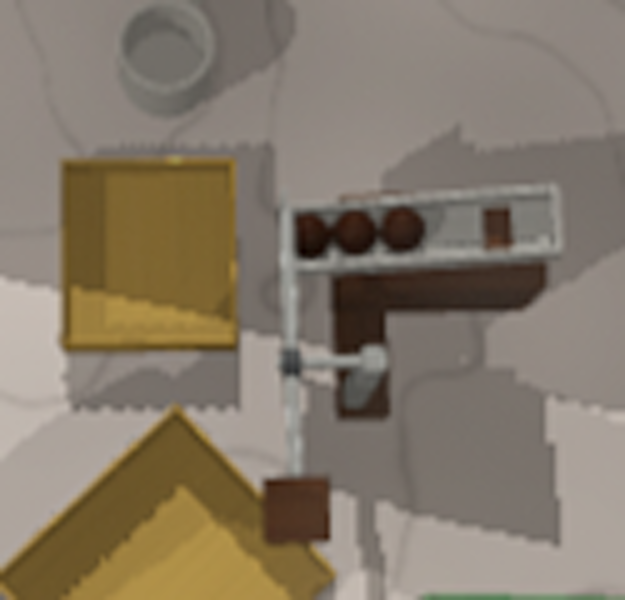

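View pics/s1.png

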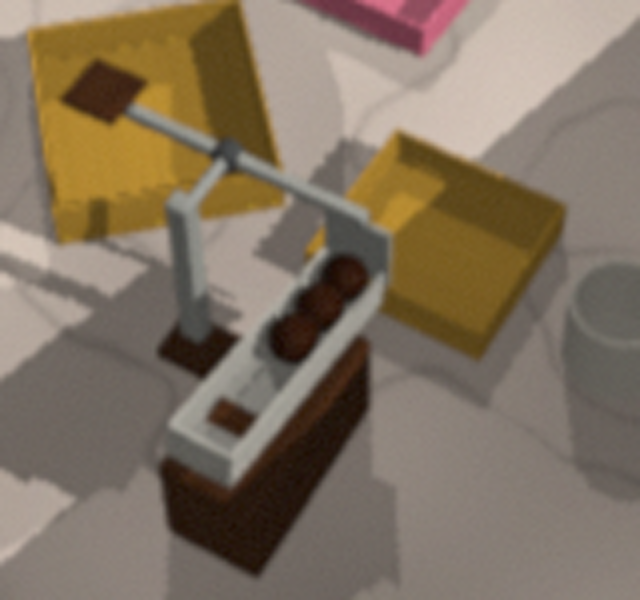

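```bash
python3 - <<'E'
from h import *
T=lambda u,v:(225+(u-2)/5,120+(v-2)/5); S=lambda u,v:(180+(u-1.5)/4,170+(v-1.5)/4)
def p(l,n,px,z): print(l,onz(n,px,z)[:2].round(4))
def tri(l,a,b):
    (o1,d1),(o2,d2)=ray("top",a),ray("scene",b)
    s=np.linalg.lstsq(np.c_[d1,-d2],o2-o1,rcond=None)[0]; A=o1+d1*s[0];B=o2+d2*s[1]
    print(l,((A+B)/2).round(4),np.linalg.norm(A-B).round(4))
p("paddle top","top",T(297,510),.145); p("paddle scn","scene",S(104,91),.145); tri("paddle",T(297,510),S(104,91))
p("pivot","top",T(291,361),.135); tri("pivot",T(291,361),S(229,154))
p("post top","top",T(373,358),.146)
p("gut back+x","top",T(558,185),.130);p("gut back-x","top",T(562,252),.130)
p("gut front","top",T(286,207),.105);p("gut front-x","top",T(287,270),.105)
p("gate top mid","top",T(287,238),.127)
p("blk foot +x back","scene",S(258,576),0);p("blk foot -x back","scene",S(170,530),0);p("blk foot +x front","scene",S(368,408),0)
p("blk top +x front","scene",S(368,345),.078)
p("choc0","top",T(312,235),.098);p("choc2","top",T(404,229),.108)
p("mug","top",T(166,52),.06);p("jar","top",(120,192),.1)
for a,l in (((400,132),'a'),((566,208),'b'),((480,342),'c')): p("tray rim "+l,"scene",S(*a),.03)
E
```

```text
paddle top [ 0.4819 -0.0875]
paddle scn [ 0.4827 -0.0874]
paddle [ 0.4822 -0.0873  0.1445] 0.0007
pivot [ 0.5736 -0.0852]
pivot [ 0.5729 -0.0848  0.139 ] 0.0002
post top [ 0.5737 -0.1338]
gut back+x [ 0.6873 -0.2526]
gut back-x [ 0.6442 -0.2536]
gut front [ 0.6791 -0.0845]
gut front-x [ 0.6379 -0.0849]
gate top mid [ 0.6529 -0.0837]
blk foot +x back [ 0.6952 -0.2489]
blk foot -x back [ 0.6344 -0.2518]
blk foot +x front [ 0.6912 -0.1187]
blk top +x front [ 0.6935 -0.1228]
choc0 [ 0.6627 -0.1015]
choc2 [ 0.6643 -0.1589]
mug [ 0.7995 -0.0071]
jar [0.5767 0.4222]
tray rim a [0.6072 0.0618]
tray rim b [0.7328 0.0628]
tray rim c [ 0.7352 -0.0577]
```

The measurements are consistent:
- **Dispenser:** origin about (0.6615, -0.118), yaw about 2.3°.
- **Tray:** centre about (0.668, 0.0035), which leaves about 61 mm of clearance to the block.
- **Paddle:** (0.482, -0.087, 0.145).

I'll push the tray now.

```bash
python3 - <<'E'
from h import *
print(robot.tip_reach, robot.observe()['gripper_width'])
ori=min(([180,0,92.],[180,0,-88.]),key=lambda o:abs(np.array(robot.ik([.666,.115,.3],o))-robot.observe()['q']).max())
print(ori, robot.ik([.666,.115,.082],ori))
robot.move_pose([.666,.115,.25],ori)
z=.012+robot.tip_reach if robot.tip_reach<.07 else .08
print(robot.line_to([.666,.115,z],vel=.12,guard=15))
print(robot.line_to([.667,.060,z],vel=.06,guard=8), robot.observe()['tool_pos'])
hit=robot.line_to([.669,.000,z],vel=.04,guard=8)
o=robot.observe();print(hit,o['time'],o['tool_pos'],o['ft_force'])
cv2.imwrite('pics/t2.png',cv2.resize(robot.grab_frame("top")[100:250,200:360],None,fx=4,fy=4))
E
```

```text
0.0726 0.0850826248928842
[180, 0, 92.0] [-1.25852138 23.24820594  2.26639445 69.01818852  0.         86.74147862]
False
False [0.66701859 0.06003661 0.08000751]
True 6.3167 [0.66858731 0.01251879 0.07973397] [0.89229953 3.96174227 2.65702803]
```

View pics/t2.png

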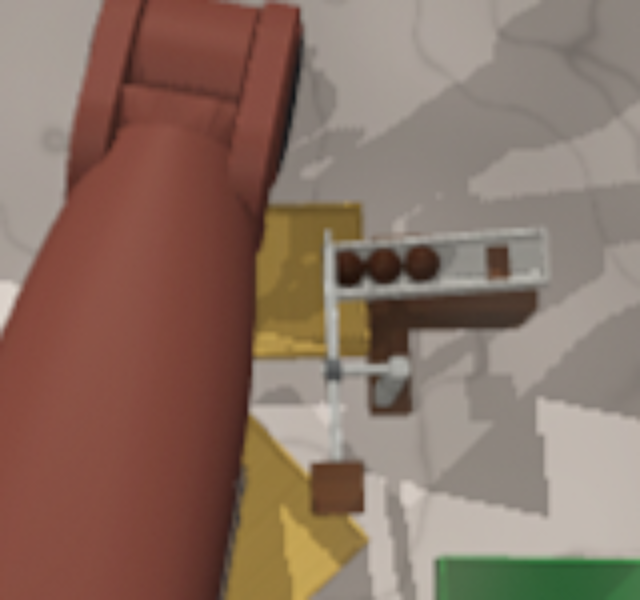

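The picture shows the tray's near wall, (362,205) to (370,355), under the lip and against the block, and the gate is still shut. I'll back off, check the tray, then place the fingers over the paddle.

```bash
python3 - <<'E'
from h import *
z=.08
robot.line_to([.667,.045,z],vel=.08); robot.line_to([.667,.06,.27],vel=.2)
robot.set_gripper(0.)
pad=[.4825,-.0873]
ori=min(([180,0,2.],[180,0,-178.]),key=lambda o:abs(np.array(robot.ik([*pad,.27],o))-robot.observe()['q']).max())
print(ori)
robot.move_pose([*pad,.27],ori)
o=robot.observe();print(o['time'],o['tool_pos'],o['tcp_rot'],o['gripper_width'])
im=robot.grab_frame("top"); cv2.imwrite('pics/t3.png',cv2.resize(im[100:250,200:360],None,fx=4,fy=4))
for c in trays(im):
    b=cv2.boxPoints(cv2.minAreaRect(c)); P=np.array([onz("top",p,.03)[:2] for p in b]);print(P.mean(0).round(4),np.ptp(P,0).round(3))
E
```

```text
[180, 0, 2.0]
9.9167 [ 0.48290435 -0.08719077  0.27027154] [ 1.79992724e+02 -3.46752718e-02  2.11519009e+00] -0.0001094310275071885
[ 0.1872 -0.7531] [0.246 0.136]
[0.4861 0.0258] [0.158 0.157]
[ 0.5875 -0.4358] [0.147 0.167]
[ 0.6694 -0.0491] [0.133 0.096]
[0.6157 0.7465] [0.278 0.231]
```

View pics/t3.png

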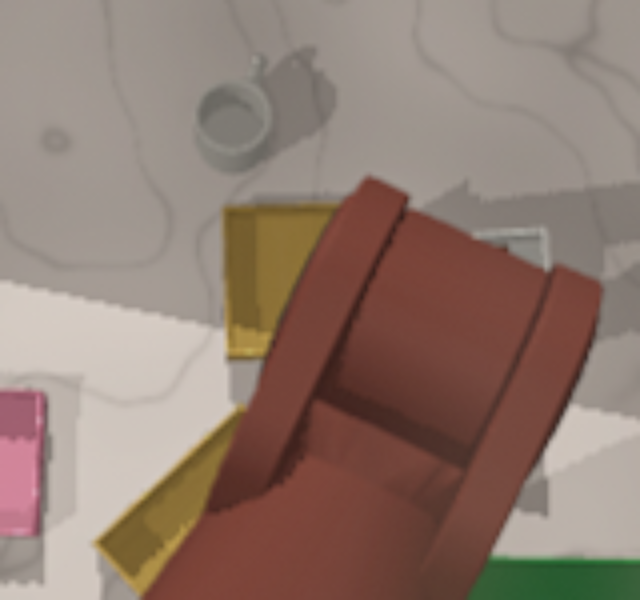

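The tray is home: its outer edge is at y ≈ -0.001, so its centre is about 58 mm from the block face, with x off by about 10 mm. Next I'll press the paddle.

```bash
python3 - <<'E'
from h import *
t=robot.tip_reach; x,y=.4825,-.0873
hit=robot.line_to([x,y,.152+t],vel=.1,guard=5); print(hit)
hit=robot.line_to([x,y,.102+t],vel=.04,guard=14)
o=robot.observe();print(hit,o['time'],o['tool_pos'][2]-t,o['ft_force'])
robot.pause(2.5)
o=robot.observe();print(o['time'],o['tool_pos'][2]-t,o['ft_force'])
a=robot.grab_frame("scene")[170:320,180:340]
cv2.imwrite('pics/s4.png',cv2.resize(a,None,fx=4,fy=4,interpolation=cv2.INTER_CUBIC))
E
```

```text
False
True 11.5667 0.110318954475122 [-3.52424786  1.3069477   8.68036513]
14.0667 0.11027247179447736 [-2.36639787  0.56544141 10.03576059]
```

View pics/s4.png

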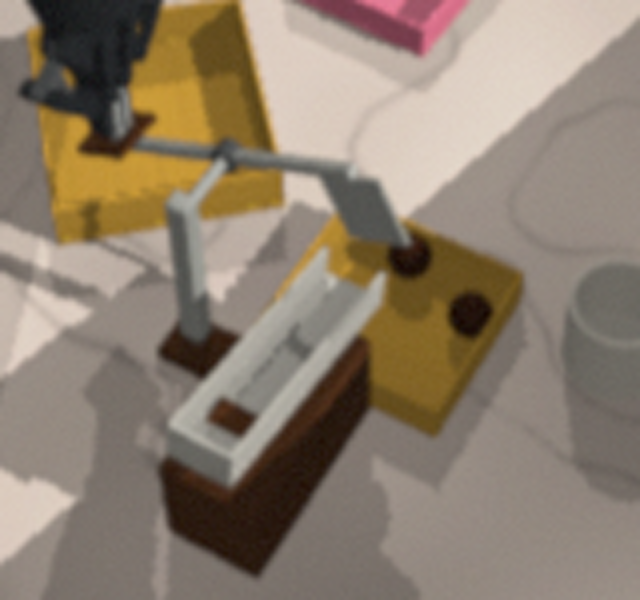

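The gate is open and the gutter is empty. Two balls show in the tray at (408,257) and (470,315), and the third is probably hidden behind the gate plate or gutter. I'll release slowly, move the arm clear and verify.

```bash
python3 - <<'E'
from h import *
t=robot.tip_reach; x,y=.4825,-.0873
robot.line_to([x,y,.165+t],vel=.04); robot.line_to([x,y,.3],vel=.15)
robot.move_pose([.35,.35,.3],[180,0,60.]); robot.pause(.5)
o=robot.observe();print(o['time'],o['ft_force'])
im=robot.grab_frame("top"); a=cv2.resize(im[120:220,230:330],None,fx=5,fy=5,interpolation=cv2.INTER_CUBIC)
b=cv2.resize(robot.grab_frame("scene")[190:290,190:330],None,fx=3,fy=5)[:, :300*1]
cv2.imwrite('pics/f.png',np.hstack([a,b])[:600,:800])
for c in trays(im):
    q=cv2.boxPoints(cv2.minAreaRect(c)); P=np.array([onz("top",p,.03)[:2] for p in q]);print(P.mean(0).round(4),P.min(0),P.max(0))
E
```

```text
18.4 [-0.34221858 -0.11530013  0.08030382]
[ 0.1872 -0.7531] [ 0.06448197 -0.82238193] [ 0.31009414 -0.68603207]
[ 0.4504 -0.0082] [ 0.33775667 -0.12263728] [0.56518289 0.10618469]
[ 0.5875 -0.4358] [ 0.51389757 -0.52004257] [ 0.66120383 -0.35343753]
[ 0.6694 -0.0593] [ 0.60285478 -0.11745069] [ 0.73606454 -0.00119427]
[0.6159 0.7465] [0.47729821 0.63296294] [0.75461635 0.86439821]
```

View pics/f.png

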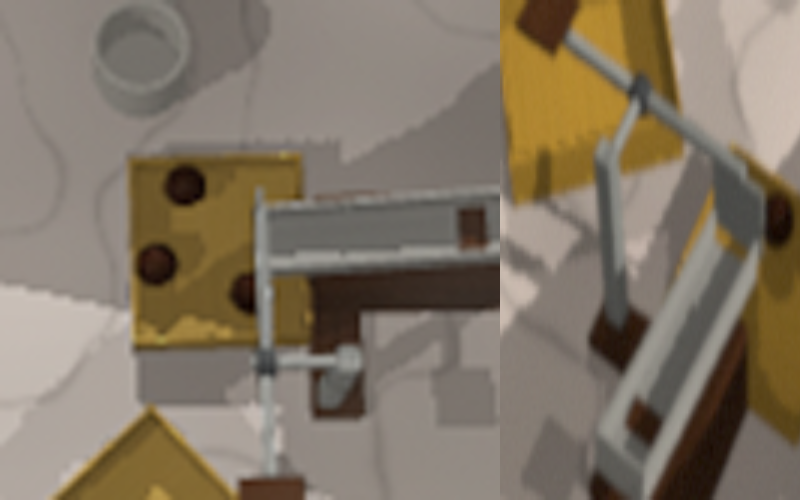

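All three chocolates are in the tray at (185,185), (157,264) and (247,292). The lever is level with the gate shut, the tray is in place, and the arm is clear, so I'm handing it in.

```bash
python3 -c "
from plant import robot
print(robot.job_done())"
```

```text
the job is handed in; nothing more can be done
None
```

I handed the job in at about 18 s of the 51 s allowed: the last pictures showed the tray against the block, all three chocolates in it, the gate shut and the arm clear; no verdict was returned.

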